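Change over the V-block stand and set the spindle flat-up

TASK

Take the plain bar out of the V-blocks and lay it in the empty notches of the wooden tray, then lay the flatted spindle in both V-blocks in its place, with its plain end close to (or against) the stand's end plate and its flatted end overhanging the open end. Roll the spindle in the Vs until the flat faces straight up, regripping as often as needed, and leave everything else where it stands.

Things in the scene. Friction and masses are not known exactly. Their poses are not given: they have to be found in the camera images.
- spindle: Grey steel round bar, 28 mm diameter, 190 mm long, about 0.35 kg; a flat is milled on its last 55 mm (D section), the other 135 mm are round. Origin on the axis at mid-length. z runs along the bar toward the flatted end; x is the flat's outward normal (x up = flat up). Starts in the tray's lane at x = -37.5 mm, flat 100 to 180 degrees away from up.
- spindle_flat (a point): Centre of the spindle's flat (24 mm wide, 55 mm long): 67.5 mm from the spindle's origin along its z and 7 mm from the axis along its x. Same axes as the spindle.
- plain_bar: Second grey steel round bar, also 28 mm diameter but only 140 mm long, without a flat, about 0.3 kg. Starts lying in the two Vs of the stand. Origin on its axis at mid-length; z along the bar.
- stand: Fixed V-block stand: base plate 78 x 225 x 8 mm (origin under its middle, z up, y along the Vs to the open end); two aluminium V-blocks at y = -55 and +35 mm, each 16 mm thick (along y), 52 mm wide, tops 88 mm above the desk, 90-degree Vs 16 mm deep; 74 mm clear between them down to the base plate. A 28 mm bar in the Vs has its axis at x = 0, 91.8 mm above the desk.
- stand_axis (a point): Point on the axis of a bar lying in the Vs, midway between the two V-blocks (y = -10 mm in the stand's frame, 91.8 mm above the desk). Same axes as the stand. Mind the arm: behind, from x = 0.72 m on and left of y = -0.28 m (world), a stack of crates half a metre tall stands on the desk.
- tray: Fixed low wooden bar tray, 180 x 150 mm board, 6 mm thick; origin under its middle. Its y axis points UP, z runs along its two lanes (away from the robot), x across them (to the robot's left). Lane axes at x = -37.5 mm (spindle) and +37.5 mm (empty). Each lane has two V-notched rests 55 mm either side of the middle, 14 mm thick, 48 mm wide, tops 26.5 mm above the desk.
- end_plate (a point): Centre of the inner face (facing +y) of the stand's upright steel end plate, at y = -84 mm in the stand's frame; plate 52 mm wide, 8 mm thick, top 104 mm above the desk. The spindle touching it with its plain end has its origin at y = +11 mm. Same axes as the stand.
- tray_empty (a point): Middle of the axis of a 28 mm bar lying in the tray's empty lane: x = +37.5 mm in the tray's frame, 33.8 mm above the desk (the same height in the other lane). Same axes as the tray.
- kiln_post: Bystander, to be left alone: pale square hollow kiln post, 38 x 38 x 76 mm, standing. Origin at the centre of its underside.
- wax_tin: Bystander, to be left alone: printed food tin, 76 mm across, 58 mm high. Origin at the centre of its underside.
- tile: Bystander, to be left alone: small L-shaped glaze test tile, 40 mm wide, 76 mm high. Origin at the centre of its underside.
- jar: Bystander, to be left alone: white glaze jar with a white screw lid, 72 mm across, 101 mm high. Origin at the centre of its underside.
- spray: Bystander, to be left alone: trigger spray bottle, 60 x 122 x 249 mm, the tallest loose thing. Origin at the centre of its underside.

How it is judged (in metres and radians):
At the end, for the whole second after the job is handed in: Spindle at rest in both Vs (axis within 4 mm and 0.05 rad of theirs), flatted end over the open end, plain end within about 25 mm of the end plate, flat up within 0.14 rad; plain bar at rest in a lane of the tray (within 6 mm across, 5 mm in height, 25 mm along, 0.08 rad) (x of spindle in the frame of stand between -0.004 and 0.004 m and y of spindle in the frame of stand between 0.007 and 0.037 m and z of spindle in the frame of stand between 0.0878 and 0.0958 m and angle between the z axis of spindle and the y axis of stand, either way round below 0.05 rad and y of spindle_flat in the frame of stand above 0.06 m and angle between spindle's own x axis and vertical below 0.14 rad and height (world z) of spindle_flat above 0.095 m and linear speed of each of spindle, plain_bar below 0.02 m/s and (x of plain_bar in the frame of tray between 0.0315 and 0.0435 m or x of plain_bar in the frame of tray between -0.0435 and -0.0315 m) and y of plain_bar in the frame of tray between 0.029 and 0.039 m and z of plain_bar in the frame of tray between -0.025 and 0.025 m and angle between the z axis of plain_bar and the z axis of tray, either way round below 0.08 rad); the robot touches nothing.
It fails at once if a bystander is shifted by more than 30 mm (distance of any of kiln_post, wax_tin, tile, jar, spray from where it was at the start of the episode above 0.03 m).
It also fails if it takes over 72 s, if anything falls off the work surface, if the arm or the gripper's body presses on something with over 40 N, if the wrist force passes 120 N, or if a joint passes its speed limit or range.

ROBOT

A 6-joint arm with a two-finger parallel gripper is mounted at the origin on a cart in front of the work surface, level with it; the furniture and walls round the work are solid. World frame = base frame: x ahead of the robot, y to its left, z up, the work surface at z = 0. Lengths are in mm, angles in rad, forces in N, time in s.
With the tool pointing down it reaches from about 375 to 825 mm from the base axis. Payload 5.5 kg.
Tool frame: the origin (TCP) lies on the centre line of the jaws, within the pads' length; the fingertips stand 22 mm ahead of it and the grasp point (between the pads) lies 3 mm ahead of it; z points along the fingers, y is the line along which they close (so a half turn about z gives the same grasp; the last joint's range is limited). The gripper opens to 85 mm and grips with 20 to 120 N. Pads are 22 mm wide; open, the fingers measure 114 mm over their backs; the gripper's body (76 mm by 85 mm) begins 54 mm behind the grasp point. The pads swing forward as they close: fully open they stand 13 mm farther back than shut.
Start: joints at [-1.118, 0.314, -0.047, 1.21, 0, 1.571], TCP at [262.487, -539.533, 253.299] pointing down, gripper open.
Joint ranges: [-2.67, 2.67], [-0.69, 1.73], [-1.03, 1.25], [-2.08, 2.16], [-1.42, 1.45], [-3.14, 3.14]. Speed limits (rad/s): [2.39, 2.39, 3.01, 3.14, 3.14, 3.14].

INTERFACE

Orientations are given as a unit quaternion [w, x, y, z].
In Python, from bench import env gives the robot as it stands.
- The arm moves only by the tool play_rows, never from a script. Its argument "rows" is one flat list of numbers, 7 for each row, row after row: the shift along the tool's x, y, z in mm, then the turn, a rotation vector about the tool's x, y, z in degrees, then the finger opening in mm, from 0 to 85.4. In form: [tx, ty, tz, rx, ry, rz, jaw, tx, ty, tz, rx, ry, rz, jaw, ...]. A call has 1 to 8 rows; each row is the pose to reach, as a shift and turn from the pose commanded when the call began, along the tool's axes at that moment; what a row does not reach only later rows make up. A row lasts 1/10 s, in which the tool goes at most 50 mm and 8.59 degrees, less where a joint would pass 70% of its speed; a pose out of reach is approached as far as the arm can. A call with a gripper value outside its range is refused whole. The fingers move at their own pace and stop on an object; "newtons" is the grip in N (left out, the last holds). Time passes only in rows, so rows that repeat a pose let the fingers close. It gives the time, the measured TCP pose, the force, the opening and the grip force at its end, in the units of the state.
- env.state(): the state, without advancing time (a new reading comes with each control period).
- env.read_camera(name): name is "scene" or "top" or "wrist"; returns (picture, depth): 480x640x3 uint8, red, green, blue; 480x640 float32, mm along the optical axis (not along the pixel's ray), 0 where there is no reading.
- env.camera_model(name): a dict with "fx", "fy", "cx", "cy" (pixels), "extrinsics" (4x4, takes a point from camera to world coordinates); the wrist camera has in their place "T_tool_cam" (4x4, takes a point from camera to tool coordinates, whose origin is the TCP and whose axes are the flange's). Camera axes: x right, y down, z forward; pixel columns grow to the right and rows downward; lengths in mm; the calibration is good to about 2 mm. A picture is of the moment at which its call begins: read the wrist's pose just before it. camera_model takes no time and is no camera call.
- env.hand_in(): hands the job in; it is judged then, once.
Trained networks look in the newest picture that a camera, given by its name, has taken for a name from the list of things; names that differ only in an ending like _2 or _b are one class to them, and where a whole thing is asked for, a point or a joint stands for the part that bears it (a point fixed in the world has none). Each returns a list of dicts, best first, with "p" (0 to 1); they miss things now and then, are a little off and sometimes report something else, mostly with a low value. They report only what shows in the picture. A call takes as long as a camera call.
- env.masks_of(query, camera): "region" (480x640 bool, what is visible of it) and "rect" ([left, top, right, bottom] in pixels, round what is visible of it).
- env.pinpoint(query, camera): "point" ([row, column] in pixels: a listed point, or the origin of a listed thing).
The state is a dict: "time": time; "qpos": joint angles; "joint_vel": joint speeds; "joint_torque": joint torques, N m; "eef_pos": TCP position; "ee_rot": TCP orientation; "ft_force": force on the tool from outside, world axes, zero at the start; "moment": the same for the moment, N m; "width": finger opening in mm; "gripper_force": force on a finger pad.
Only numpy, scipy, OpenCV 4.12 (cv2) and the standard library are available. Lean on these libraries where they do the work, as an engineer would, in place of code of your own. Each camera call takes 0.05 s, during which the arm holds its last target. There are 200 camera calls.

## Working session

There is one attempt and no reset: what is moved stays moved. The work goes in short steps, Python scripts to look and compute and a tool call to move; the robot and the scene stay as the last step left them, time stands still between calls to the robot, and variables do not carry over. Pictures are saved under pics/ and viewed, at most 10 in all, crops included, and the job is handed in when it is done.

Besides the shell and the picture viewer there is one more tool, called after ">>>" in YAML: its name, and indented under it one key for each argument. play_rows: Moves the arm, as the interface text tells. Its arguments: {"type":"object","properties":{"rows":{"type":"array","items":{"type":"number"}},"newtons":{"type":"number"}},"required":["rows"]}

```bash
mkdir -p pics; ls; python3 - <<'E'
from bench import env
import cv2,numpy as np
s=env.state();print({k:np.round(v,3) for k,v in s.items()})
for c in ("scene","top"):
    im,d=env.read_camera(c);cv2.imwrite(f"pics/{c}0.png",im[:,:,::-1]);m=env.camera_model(c)
    E=np.array(m["extrinsics"]);print(c,m["fx"],m["cx"],m["cy"],np.round(E,3).tolist())
    for q in ("spindle","spindle_flat","plain_bar","stand","stand_axis","tray","tray_empty","end_plate","kiln_post","wax_tin","tile","jar","spray"):
        r=env.pinpoint(q,c)
        if r:
            v,u=r[0]["point"];vi,ui=int(round(v)),int(round(u));vi=min(max(vi,0),479);ui=min(max(ui,0),639)
            z=d[vi,ui];p=E@[(u-m["cx"])/m["fx"]*z,(v-m["cy"])/m["fy"]*z,z,1]
            print(q,round(r[0]["p"],2),round(v,1),round(u,1),np.round(p[:3],1))
        else: print(q,None)
print(env.camera_model("wrist"))
E
```

```text
pics
{'time': np.float64(0.0), 'qpos': array([-1.118,  0.314, -0.048,  1.21 , -0.   ,  1.571]), 'joint_vel': array([-0.   ,  0.002,  0.   , -0.001,  0.002,  0.   ]), 'joint_torque': array([ 0.0000e+00, -5.3959e+01,  3.3975e+01,  1.9000e-02,  0.0000e+00,
       -0.0000e+00]), 'eef_pos': array([ 262.225, -539.053,  252.44 ]), 'ee_rot': array([-0.001,  0.974,  0.224, -0.   ]), 'ft_force': array([ 0.116, -0.402,  0.   ]), 'moment': array([-0.018, -0.009,  0.025]), 'gripper_force': np.float64(0.0), 'width': np.float64(85.273)}
scene 512.4573662404862 310.63065814327445 240.67619664588517 [[0.574, -0.342, 0.744, -123.948], [-0.818, -0.257, 0.514, -704.38], [0.016, -0.904, -0.428, 476.891], [0.0, 0.0, 0.0, 1.0]]
spindle 0.86 256.0 216.7 [482.4 -71.1  35.3]
spindle_flat 0.9 250.7 250.3 [ 544.4 -100.3   30.5]
plain_bar 0.72 276.3 381.7 [ 498.1 -406.9   97.1]
stand 0.88 325.9 383.4 [ 500.1 -416.3    9.4]
stand_axis None
tray 0.76 260.9 209.7 [468.3 -66.4  29.4]
tray_empty 0.94 237.2 200.6 [576.6  73.2  -1. ]
end_plate 0.65 310.2 439.5 [ 518.6 -495.9   59.9]
kiln_post 0.59 301.5 275.1 [ 451.4 -
[... 713 characters left out ...]
88.4   82.8]
kiln_post 0.62 283.6 317.9 [ 469.9 -221.6   -1.1]
wax_tin 0.73 180.6 321.3 [ 676.5 -223.3    4. ]
tile 0.71 177.5 325.7 [ 682.  -232.     8.4]
jar 0.77 208.1 440.7 [ 607.3 -438.6  101.4]
spray 0.84 176.8 198.2 [657.    1.8  86.7]
{'fx': 387.8223510135488, 'fy': 387.8223510135488, 'cx': 314.5018668225497, 'cy': 236.22344940689982, 'T_tool_cam': array([[ 4.04626029e-04, -9.61757612e-01, -2.73901682e-01,
         6.85014944e+01],
       [ 9.99999497e-01,  6.40508780e-04, -7.71767328e-04,
         3.57261280e-01],
       [ 9.17689535e-04, -2.73901232e-01,  9.61757388e-01,
        -1.19095193e+02],
       [ 0.00000000e+00,  0.00000000e+00,  0.00000000e+00,
         1.00000000e+00]])}
```

View pics/top0.png

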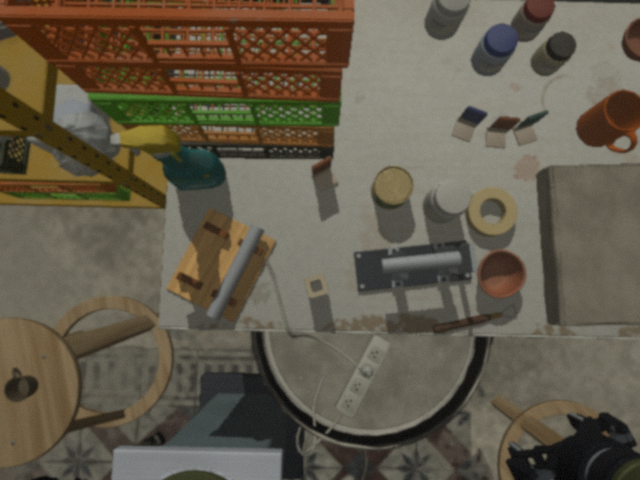

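View pics/scene0.png

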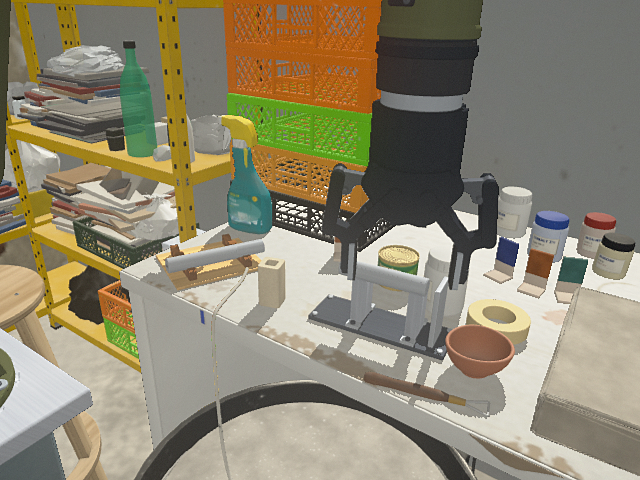

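Top view: tray at the left (cols 170–275, rows 210–320) with the spindle in the right-hand lane. The stand is at cols 355–472, rows 240–292, with its end plate at the right end. Next I'll fit the bar axes and stand from depth.

```bash
cat > h.py <<'E'
from bench import env
import cv2,numpy as np
from scipy.spatial.transform import Rotation as R
np.set_printoptions(suppress=True,precision=2)
def tool(s=None):
    s=s or env.state();T=np.eye(4);T[:3,:3]=R.from_quat(s["ee_rot"],scalar_first=True).as_matrix();T[:3,3]=s["eef_pos"];return T
def cam(c,save=None):
    T=tool() if c=="wrist" else None
    m=env.camera_model(c);im,d=env.read_camera(c)
    E=T@np.array(m["T_tool_cam"]) if c=="wrist" else np.array(m["extrinsics"])
    v,u=np.mgrid[:480,:640];d=d.astype(float)
    P=np.stack([(u-m["cx"])/m["fx"]*d,(v-m["cy"])/m["fy"]*d,d],-1)@E[:3,:3].T+E[:3,3];P[d==0]=np.nan
    if save: cv2.imwrite(f"pics/{save}.png",im[:,:,::-1])
    return im,P,E,m
def pts(q,c,P):
    r=env.masks_of(q,c)
    if not r: return 0,np.zeros((0,3))
    M=cv2.erode(r[0]["region"].astype(np.uint8),np.ones((2,2)))>0
    p=P[M];return r[0]["p"],p[~np.isnan(p[:,0])]
def cyl(p,axz,r=14):
    "fit axis of horizontal cylinder at height axz from surface points"
    from scipy.optimize import least_squares
    c=p.mean(0);w=np.linalg.svd((p-c)[:,:2],full_matrices=False)[2][0]
    f=lambda a:np.hypot((p[:,0]-a[0])*np.sin(a[1])-(p[:,1]-a[2])*np.cos(a[1]),p[:,2]-a[3])-r
    g=lambda a:f([a[0],a[1],c[1],a[2]]) 
    th=np.arctan2(w[1],w[0])
    if abs(np.sin(th))<.7:
        g=lambda a:f([c[0],a[1],a[0],a[2]]);s=least_squares(g,[c[1],th,axz],loss="soft_l1");o=np.array([c[0],s.x[0],s.x[2]])
    else:
        s=least_squares(g,[c[0],th,axz],loss="soft_l1");o=np.array([s.x[0],c[1],s.x[2]])
    th=s.x[1];dd=np.array([np.cos(th),np.sin(th)]);t=(p[:,:2]-o[:2])@dd
    lo,hi=np.percentile(t,[1,99]);return o+np.r_[dd,0]*(lo+hi)/2,np.degrees(th),hi-lo,np.std(s.fun)
E
python3 - <<'E'
from h import *
for c in ("top","scene"):
    im,P,E,m=cam(c)
    for q,z in (("plain_bar",91.8),("spindle",33.8)):
        p,x=pts(q,c,P);x=x[abs(x[:,2]-z)<16];print(c,q,p,len(x));print(*cyl(x,z))
    for q in ("stand","tray","jar","wax_tin","kiln_post","tile","spray"):
        p,x=pts(q,c,P)
        if len(x):
            lo,hi=np.percentile(x,[1,99],axis=0);print(c,q,round(p,2),lo,hi)
            if q in("stand","tray"):
                y=x[x[:,2]<12 if q=="stand" else x[:,2]<11][:,:2].astype(np.float32);print(cv2.minAreaRect(y))
E
```

```text
top plain_bar 0.97 1010
[ 509.86 -401.61   92.38] 97.37548492714055 136.0685359333777 1.215939512448947
top spindle 0.67 1355
[488.74 -62.81  33.41] 155.8915351069649 185.16530583283424 1.319626050679303
top stand 0.56 [ 463.24 -511.34    5.4 ] [ 555.73 -295.74  105.62]
((509.98199462890625, -408.32568359375), (76.47703552246094, 227.80117797851562), 7.3158087730407715)
top tray 0.58 [ 404.73 -122.79    2.5 ] [602.99  61.67  29.18]
((502.8210754394531, -30.893707275390625), (149.46798706054688, 181.18382263183594), 64.97303009033203)
top jar 0.87 [ 595.6  -489.22   13.57] [ 657.5  -424.86  104.87]
top wax_tin 0.63 [ 622.91 -392.51    9.16] [ 691.97 -323.51   60.07]
top spray 0.72 [649.06 -29.48  16.83] [699.33  86.24 252.53]
scene plain_bar 0.69 1
[ 446.7  -204.56   89.83] 0.0 0.0 0.0
scene spindle 0.75 1282
[487.96 -61.53  32.16] 155.85334666393425 186.89737625227184 1.7723786915225122
scene stand 0.81 [ 461.54 -514.52    1.48] [ 548.43 -301.63  102.11]
((529.1976928710938, -403.09552001953125), (124.52664184570312, 220.68878173828125), 8.689288139343262)
scene tray 0.92 [ 400.77 -119.44    0.73] [595.83  58.15  26.17]
((503.77984619140625, -26.339462280273438), (161.10858154296875, 175.41098022460938), 66.35697174072266)
scene jar 0.96 [ 594.07 -497.14    2.03] [ 648.25 -434.68  100.33]
scene wax_tin 0.36 [ 461.2  -514.81    1.93] [ 547.23 -303.57  101.99]
scene kiln_post 0.74 [ 442.59 -240.3     2.44] [ 482.04 -205.88   76.03]
scene tile 0.74 [ 232.31 -493.1     1.09] [ 691.36 -205.78  278.41]
scene spray 0.97 [648.26 -30.01   2.25] [699.49  76.36 247.75]
```

```bash
cat >> h.py <<'E'
def go(x,y,z,psi,phi=0):
    "row needed to bring measured TCP to x,y,z; tool x at yaw psi deg, tilt phi deg about tool x"
    T=tool();Rt=(R.from_euler("z",psi,degrees=True)*R.from_euler("x",180+phi,degrees=True)).as_matrix()
    t=T[:3,:3].T@(np.array([x,y,z])-T[:3,3]);r=np.degrees(R.from_matrix(T[:3,:3].T@Rt).as_rotvec())
    print("row",np.round(t,1),np.round(r,2),"q",np.round(env.state()["qpos"],2))
E
python3 - <<'E'
from h import *
go(510.2,-405.6,200,97.4)
E
```

```text
row [281.3 -12.1  53.3] [  0.     0.   -71.46] q [-1.12  0.31 -0.05  1.21  0.    1.57]
```

>>> play_rows:
  rows: [281.3,-12.1,53.3,0,0,-71.5,60,281.3,-12.1,53.3,0,0,-71.5,60,281.3,-12.1,53.3,0,0,-71.5,60,281.3,-12.1,53.3,0,0,-71.5,60,281.3,-12.1,53.3,0,0,-71.5,60,281.3,-12.1,53.3,0,0,-71.5,60,281.3,-12.1,53.3,0,0,-71.5,60,281.3,-12.1,53.3,0,0,-71.5,60]

```text
time: 3.2
eef_pos: [511.4, -404.3, 199.3]
ee_rot: [-0.0, 0.674, 0.738, -0.0]
ft_force: [-0.3, -0.5, -0.3]
width: 60.1
gripper_force: 0.0
```

```bash
python3 - <<'E'
from h import *
im,P,E,m=cam("wrist","w1")
s=env.state();print(s["eef_pos"],s["time"],s["width"])
p,x=pts("plain_bar","wrist",P);print(p,len(x));x=x[abs(x[:,2]-92)<18];print(*cyl(x,91.8))
p,x=pts("stand","wrist",P);print(p,np.percentile(x,[1,99],axis=0))
go(510.2,-405.6,94.8,97.4)
E
```

```text
[ 510.87 -404.77  199.53] 3.25 59.97035499918024
0 0h.py:23: RuntimeWarning: Mean of empty slice.
  c=p.mean(0);w=np.linalg.svd((p-c)[:,:2],full_matrices=False)[2][0]
  ret = um.true_divide(
Traceback (most recent call last):
  File "h.py", line 23, in cyl
    c=p.mean(0);w=np.linalg.svd((p-c)[:,:2],full_matrices=False)[2][0]
                  ~~~~~~~~~~~~~~~~~~~~~~~~~~~~~~~~~~~~~~~~~~~~~~~~~^^^
IndexError: index 0 is out of bounds for axis 0 with size 0
```

View pics/w1.png

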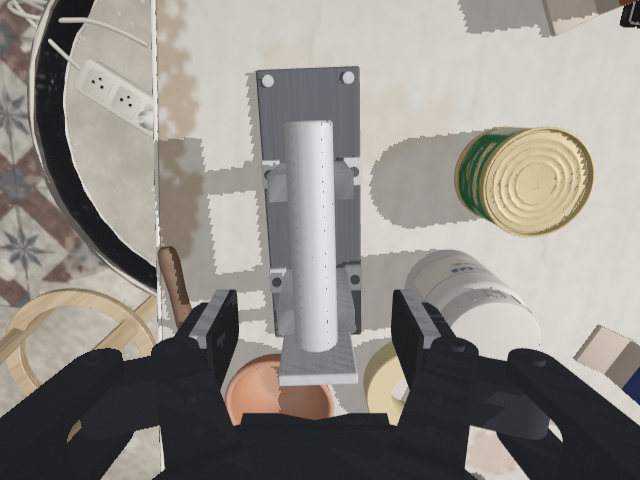

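```bash
python3 - <<'E'
from h import *
im,P,E,m=cam("wrist")
x=P.reshape(-1,3);x=x[(x[:,2]>92)&(x[:,2]<112)&(abs(x[:,0]-510)<25)&(abs(x[:,1]+410)<60)];print(len(x));print(*cyl(x,91.8))
go(510.2,-405.6,94.8,97.4)
E
```

```text
8630
[ 509.67 -409.65   89.93] -82.66020243534459 118.6074231472937 0.5343495279909474
row [ -0.2  -0.1 105.1] [-0.01 -0.01 -2.86] q [-0.67  0.43  0.    1.14 -0.    0.82]
```

Wrist view: the bar (cols 285–335) is centred between the open fingers, and the jar and tin stay clear to the right. Going down to grasp.

>>> play_rows:
  rows: [-0.2,0.6,50,0,0,-2.9,60,-0.2,0.6,95,0,0,-2.9,60,-0.2,0.6,105,0,0,-2.9,60,-0.2,0.6,105,0,0,-2.9,0,-0.2,0.6,105,0,0,-2.9,0,-0.2,0.6,105,0,0,-2.9,0,-0.2,0.6,105,0,0,-2.9,0]
  newtons: 80

```text
time: 4.05
eef_pos: [510.4, -407.0, 97.8]
ee_rot: [0.001, 0.659, 0.752, -0.001]
ft_force: [-6.0, -0.5, 1.7]
width: 26.1
gripper_force: 78.5
```

>>> play_rows:
  rows: [0,0,0,0,0,0,0,0,0,0,0,0,0,0,0,0,0,0,0,0,0]

```text
time: 4.35
eef_pos: [510.4, -407.0, 97.8]
ee_rot: [0.001, 0.659, 0.752, -0.001]
ft_force: [-4.4, 0.2, 1.3]
width: 25.4
gripper_force: 78.5
```

```bash
python3 - <<'E'
from h import *
go(510,-405,230,97.4)
E
```

```text
row [   1.7   -0.2 -132.2] [-0.02  0.16  0.1 ] q [-0.67  0.5  -0.13  0.93 -0.    0.77]
```

>>> play_rows:
  rows: [0,0,-30,0,0,0,0,0,0,-70,0,0,0,0,0,0,-110,0,0,0,0,0,0,-120,0,0,0,0,0,0,-120,0,0,0,0]

```text
time: 4.85
eef_pos: [512.4, -407.1, 219.0]
ee_rot: [0.003, 0.659, 0.752, 0.0]
ft_force: [0.4, 0.3, -2.5]
width: 25.7
gripper_force: 79.6
```

```bash
python3 - <<'E'
from h import *
im,P,E,m=cam("wrist","w2")
T=tool();Q=(P-T[:3,3])@T[:3,:3]
for x0 in(20,40,60):
    s=Q[(abs(Q[...,0]-x0)<4)&(abs(Q[...,1])<16)&(Q[...,2]<30)&(Q[...,2]>-20)];print(x0,len(s),np.median(s[:,1]) if len(s) else 0,np.percentile(s[:,2],5) if len(s) else 0)
s=Q[(Q[...,0]>5)&(abs(Q[...,1])<16)&(Q[...,2]<20)&(Q[...,2]>-30)];print("end",np.percentile(s[:,0],99.5))
print(env.state()["width"])
go(524.3,3.8,210,155.9)
E
```

```text
20 1840 0.30641556557768557 -9.330031508058642
40 2104 0.29411756557799207 -9.29016531117245
60 2430 0.2803938438034409 -9.267330642501125
end 72.76062300709803
25.685453835602807
row [404.7  66.9   5.6] [  0.04   0.16 -58.32] q [-0.67  0.43  0.03  1.17 -0.    0.77]
```

>>> play_rows:
  rows: [405,67,5.6,0,0,-58.3,0,405,67,5.6,0,0,-58.3,0,405,67,5.6,0,0,-58.3,0,405,67,5.6,0,0,-58.3,0,405,67,5.6,0,0,-58.3,0,405,67,5.6,0,0,-58.3,0,405,67,5.6,0,0,-58.3,0,405,67,5.6,0,0,-58.3,0]

```text
time: 5.7
eef_pos: [521.6, -4.1, 207.4]
ee_rot: [-0.002, 0.208, 0.978, -0.0]
ft_force: [1.7, 0.4, -2.4]
width: 25.6
gripper_force: 79.6
```

>>> play_rows:
  rows: [0,0,0,0,0,0,0,0,0,0,0,0,0,0,0,0,0,0,0,0,0]

```text
time: 6.0
eef_pos: [522.5, -6.7, 208.3]
ee_rot: [-0.001, 0.209, 0.978, -0.0]
ft_force: [-0.5, -0.7, -1.7]
width: 25.6
gripper_force: 79.7
```

```bash
python3 - <<'E'
from h import *
print(env.state()["eef_pos"])
im,P,E,m=cam("wrist","w3")
x=P.reshape(-1,3);n=np.array([.408,.913,0]);a=np.array([.913,-.408,0])
l=x@n;al=x@a-471.7
# spindle lane axis
s=x[(abs(l-142.4)<18)&(abs(al)<60)&(x[:,2]>34)&(x[:,2]<60)];print(len(s));
if len(s)>100: print(*cyl(s,33.8), "lane",cyl(s,33.8)[0]@n)
# rests: points near z 26.5
s=x[(x[:,2]>22)&(x[:,2]<30)&(l>185)&(l<250)];print("rests lane",np.percentile(s@n,[1,50,99]),"along",np.percentile(s@a-471.7,[1,99]))
go(522.6,4.6,38.5,155.9)
E
```

```text
[522.53  -6.7  208.34]
5482
[488.23 -63.25  31.14] -24.40934272474367 117.13499155274327 0.7656862788027285 lane 141.45102619522314
rests lane [239.66 240.04 240.69] along [-60.43 -47.56]
row [  4.7  10.8 170.1] [-0.06 -0.08 -0.1 ] q [-0.01  0.19 -0.31  1.07 -0.    0.41]
```

View pics/w3.png

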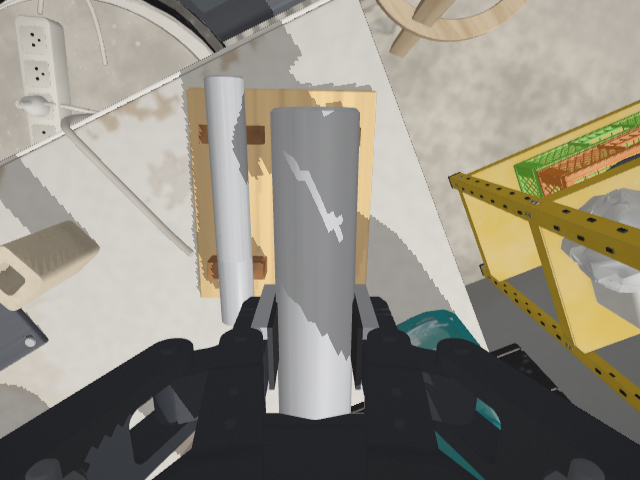

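Wrist view: the held bar (cols 270–360) hangs over the empty lane, and the spindle lies at cols 205–250. The spray bottle is to the right and clear.

>>> play_rows:
  rows: [4.7,9.9,40,0,0,0.2,0,4.7,9.9,85,0,0,0.2,0,4.7,9.9,125,0,0,0.2,0,4.7,9.9,150,0,0,0.2,0,4.7,9.9,162,0,0,0.2,0,4.7,9.9,166,0,0,0.2,0,4.7,9.9,168,0,0,0.2,0,4.7,9.9,168,0,0,0.2,0]

```text
time: 6.85
eef_pos: [524.2, 4.7, 42.7]
ee_rot: [0.001, 0.211, 0.978, 0.0]
ft_force: [-0.5, 0.7, -3.3]
width: 25.7
gripper_force: 79.8
```

```bash
python3 - <<'E'
from h import *
go(522.2,3.8,38.5,155.6)
E
```

```text
row [ 1.5 -1.6  4.2] [0.05 0.11 0.06] q [ 0.01  0.35 -0.52  0.7  -0.    0.43]
```

>>> play_rows:
  rows: [1,-1.6,2,0,0,0,0,1,-1.6,3.5,0,0,0,0,1,-1.6,4,0,0,0,0]

```text
time: 7.15
eef_pos: [522.7, 3.9, 39.9]
ee_rot: [0.001, 0.211, 0.978, 0.0]
ft_force: [-4.9, -0.3, 18.1]
width: 25.8
gripper_force: 82.2
```

>>> play_rows:
  rows: [0,0,0,0,0,0,26,0,0,0,0,0,0,30,0,0,0,0,0,0,45,0,0,0,0,0,0,45,0,0,-30,0,0,0,45,0,0,-80,0,0,0,45,0,0,-110,0,0,0,45,0,0,-120,0,0,0,45]

```text
time: 7.95
eef_pos: [523.8, 4.0, 161.2]
ee_rot: [0.003, 0.21, 0.978, 0.001]
ft_force: [0.6, 0.7, -0.5]
width: 44.9
gripper_force: 0.0
```

```bash
python3 - <<'E'
from h import *
im,P,E,m=cam("wrist","w4")
x=P.reshape(-1,3);n=np.array([.408,.913,0]);a=np.array([.913,-.408,0]);l=x@n;al=x@a-471.2
s=x[(abs(l-216.5)<18)&(x[:,2]>34)&(x[:,2]<60)&(abs(al)<90)];r=cyl(s,33.8);print(*r,"lane",r[0]@n,"al",r[0]@a-471.2,np.percentile(s@a-471.2,[.2,99.8]))
# spindle profile by sections: rel lane coordinate u, z
s=x[(abs(l-142)<20)&(x[:,2]>15)&(x[:,2]<60)];t=s@a-471.2;u=s@n-141.5
for lo in range(-100,100,20):
    k=(t>=lo)&(t<lo+20)&(s[:,2]>26)
    if k.sum()>20: print(lo,k.sum(),"u",np.percentile(u[k],[1,99]),"z",np.percentile(s[k,2],[1,50,99]))
print(env.state()["eef_pos"],env.state()["time"])
E
```

```text
[517.01   5.29  31.93] -25.063431654796812 136.1589248042629 0.5572700527338681 lane 215.766342156629 al -1.328556902566504 [-70.55  68.43]
-100 1345 u [-12.28  14.03] z [33.01 44.63 47.76]
-80 1710 u [-12.48  14.06] z [32.87 44.43 47.43]
-60 1586 u [-12.77  14.18] z [26.39 43.94 47.09]
-40 1462 u [-12.5   13.98] z [32.   43.76 46.74]
-20 1357 u [-12.34  13.84] z [31.94 43.38 46.38]
0 1261 u [-12.72  13.9 ] z [31.81 43.07 45.87]
20 1181 u [-12.62  13.81] z [31.26 42.58 45.51]
40 925 u [-12.49  13.89] z [28.65 42.96 45.28]
60 253 u [-12.7    2.59] z [36.21 42.64 45.28]
[523.62   3.99 161.03] 8.0
```

```bash
python3 - <<'E'
from h import *
go(524.5,-79.4,200,155.6)
E
```

```text
row [-35.3 -75.5 -39. ] [0.13 0.28 0.1 ] q [ 0.01  0.22 -0.38  0.96  0.    0.43]
```

>>> play_rows:
  rows: [-35,-75,-39,0,0,0,60,-35,-75,-39,0,0,0,60,-35,-75,-39,0,0,0,60,-35,-75,-39,0,0,0,60]

```text
time: 8.4
eef_pos: [522.0, -79.2, 195.3]
ee_rot: [-0.001, 0.211, 0.977, 0.0]
ft_force: [0.2, 0.4, -0.6]
width: 60.0
gripper_force: 0.0
```

```bash
python3 - <<'E'
from h import *
im,P,E,m=cam("wrist","w5")
x=P.reshape(-1,3);th=np.radians(-24.4);a=np.array([np.cos(th),np.sin(th),0]);n=np.array([-a[1],a[0],0]);o=np.array([488.2,-63.2,33.8])
y=x-o;t=y@a;u=y@n
for lo in range(-40,100,10):
    k=(t>=lo)&(t<lo+10)&(abs(u)<20)&(x[:,2]>22)
    if k.sum()>20:
        # top profile: z at bins of u
        b=[np.round(np.median(x[k&(abs(u-c)<1),2]),1) if (k&(abs(u-c)<1)).sum()>3 else None for c in range(-15,16,3)]
        print(lo,k.sum(),*b)
E
```

```text
-40 638 None 38.5 42.5 44.5 45.4 45.8 45.3 44.2 42.1 39.0 None
-30 595 None 38.1 42.1 44.4 45.2 45.7 45.1 44.0 42.1 38.6 None
-20 574 None 37.8 41.8 44.3 44.9 45.4 44.9 43.9 41.7 38.6 None
-10 548 None 38.3 41.8 44.1 44.8 45.2 44.7 43.6 41.9 38.4 None
0 538 None 37.4 41.8 43.8 44.7 44.8 44.6 43.7 41.7 38.2 None
10 5436 266.2 267.2 41.5 43.7 44.4 44.8 44.8 43.6 267.1 266.1 265.6
20 11430 251.0 253.6 254.3 254.8 254.8 255.2 254.7 254.5 253.6 250.4 256.7
30 501 None 36.8 41.0 43.1 44.0 44.5 44.5 43.0 41.3 37.9 30.9
40 545 25.1 37.4 40.8 43.1 44.1 44.5 44.4 43.4 41.5 38.0 25.2
50 638 25.1 37.3 40.5 42.9 43.8 44.2 44.0 43.0 41.1 37.7 24.9
60 470 24.6 37.1 40.7 42.4 43.8 44.1 44.1 42.8 40.9 37.9 None
70 442 None 36.4 40.5 42.2 43.5 44.0 43.3 42.6 41.4 37.3 None
80 433 None 36.1 40.4 42.0 43.6 43.7 43.7 42.6 41.1 37.2 None
90 197 None 36.5 40.0 42.3 42.9 43.3 43.5 42.4 40.5 37.4 None
```

View pics/w5.png

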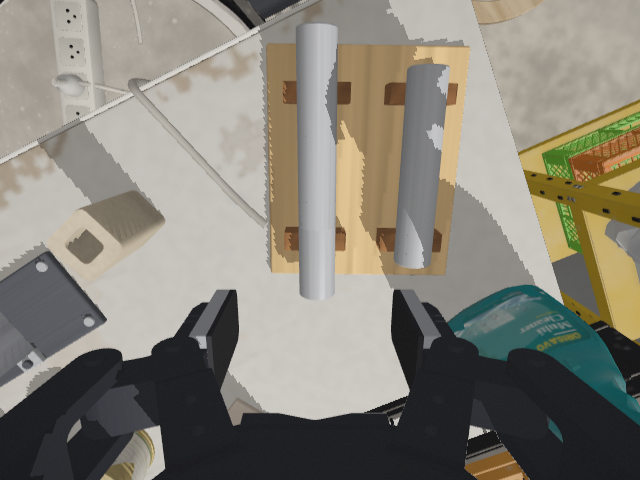

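Wrist view: the spindle is at cols 297–340 with no flat visible from above, so the flat faces almost straight down. The plain bar sits properly in its lane. Next I'll grasp the spindle 20 mm on the plain side of its middle.

```bash
python3 - <<'E'
from h import *
go(470,-54.9,37,155.6)
E
```

```text
row [ 56.3   0.2 158.1] [-0.01 -0.14  0.07] q [-0.15  0.21 -0.32  1.04  0.    0.28]
```

>>> play_rows:
  rows: [30,0.2,30,0,0,0,52,56.3,0.2,60,0,0,0,52,56.3,0.2,105,0,0,0,52,56.3,0.2,140,0,0,0,52,56.3,0.2,158,0,0,0,52,56.3,0.2,158,0,0,0,52,56.3,0.2,158,0,0,0,0,56.3,0.2,158,0,0,0,0]
  newtons: 100

```text
time: 9.25
eef_pos: [471.9, -54.9, 39.4]
ee_rot: [0.0, 0.21, 0.978, 0.0]
ft_force: [-4.9, 1.5, 3.6]
width: 25.3
gripper_force: 98.7
```

>>> play_rows:
  rows: [0,0,0,0,0,0,0,0,0,0,0,0,0,0,0,0,0,0,0,0,0,0,0,0,0,0,0,0]

```text
time: 9.65
eef_pos: [471.9, -55.0, 39.5]
ee_rot: [0.001, 0.21, 0.978, 0.001]
ft_force: [-1.8, 3.1, 7.0]
width: 25.3
gripper_force: 98.6
```

>>> play_rows:
  rows: [0,0,-30,0,0,0,0,0,0,-75,0,0,0,0,0,0,-120,0,0,0,0,0,0,-165,0,0,0,0,0,0,-210,0,0,0,0,0,0,-250,0,0,0,0,0,0,-280,0,0,0,0,0,0,-280,0,0,0,0]

```text
time: 10.45
eef_pos: [473.4, -56.1, 322.8]
ee_rot: [0.004, 0.211, 0.978, 0.0]
ft_force: [0.6, 0.0, -2.8]
width: 25.3
gripper_force: 99.2
```

```bash
python3 - <<'E'
from h import *
print(env.state()["qpos"])
go(440,-150,330,155.6,30)
go(440,-150,330,155.6,-30)
E
```

```text
[-0.12  0.05 -0.21  1.3  -0.    0.31]
row [ -8.3 -99.3  -7.3] [30.1   0.45 -0.04] q [-0.12  0.05 -0.21  1.3  -0.    0.31]
row [ -8.3 -99.3  -7.3] [-29.9    0.41   0.18] q [-0.12  0.05 -0.21  1.3  -0.    0.31]
```

>>> play_rows:
  rows: [0,0,0,8,0,0,0,0,0,0,16,0,0,0,0,0,0,24,0,0,0,0,0,0,30,0,0,0,0,0,0,30,0,0,0]

```text
time: 10.95
eef_pos: [471.0, -53.6, 314.4]
ee_rot: [-0.058, 0.201, 0.944, -0.254]
ft_force: [0.6, 0.8, -4.2]
width: 25.4
gripper_force: 99.9
```

```bash
cat >> h.py <<'E'
def prof(P,c,a,r=15):
    "angle profile about axis (point c, dir a): radial distance per 10deg of angle from up, positive toward a x up... per t range"
    a=a/np.linalg.norm(a);up=np.array([0,0,1.]);up-=a*(up@a);up/=np.linalg.norm(up);s=np.cross(up,a)
    y=P.reshape(-1,3)-c;y=y[~np.isnan(y[:,0])];t=y@a;h=y@up;w=y@s;rr=np.hypot(h,w);an=np.degrees(np.arctan2(w,h))
    return t,h,w,rr,an
def flatfit(P,c,a,t0=45,t1=90,R0=14):
    "recentre by circle fit on round part, then print radial profile on flat part"
    from scipy.optimize import least_squares
    t,h,w,rr,an=prof(P,c,a)
    k=(rr<22)&(t>15)&(t<36);f=lambda p:np.hypot(h[k]-p[0],w[k]-p[1])-R0
    q=least_squares(f,[0,0],loss="soft_l1",f_scale=.5).x;print("recentre h,w",q,k.sum())
    h=h-q[0];w=w-q[1];rr=np.hypot(h,w);an=np.degrees(np.arctan2(w,h))
    for nm,k in (("round",(t>15)&(t<36)&(rr<22)),("flat",(t>t0)&(t<t1)&(rr<22))):
        print(nm,[(b,round(float(np.median(rr[k&(abs(an-b)<5)])),1)) for b in range(-180,181,10) if (k&(abs(an-b)<5)).sum()>5])
    k=(t>t0)&(t<t1)&(rr<12.3)&(rr>4)
    if k.sum()>30:
        l=np.polyfit(*( (w[k],h[k]) ),1) if np.ptp(w[k])>np.ptp(h[k]) else None
        print("n",k.sum(),"mean ang",np.degrees(np.arctan2(w[k].mean(),h[k].mean())),"line tilt deg",None if l is None else np.degrees(np.arctan(l[0])))
E
python3 - <<'E'
from h import *
T=tool();im,P,E,m=cam("scene","s1");print(T[:3,3])
ax=T[:3,3]+4.5*T[:3,2];a=-T[:3,0]   # spindle z dir = -tool x
c=ax+20*a;print(c,a)
flatfit(P,c,a)
p=(c+67*a-E[:3,3])@E[:3,:3];u,v=m["fx"]*p[0]/p[2]+m["cx"],m["fy"]*p[1]/p[2]+m["cy"];print(u,v)
u,v=int(u),int(v);cv2.imwrite("pics/s1c.png",cv2.resize(im[max(0,v-60):v+60,u-80:u+80,::-1],None,fx=4,fy=4))
E
```

```text
[470.98 -53.62 314.43]
[488.29 -63.85 310.41] [ 0.91 -0.41 -0.01]
recentre h,w [-3.54 -0.47] 201
round [(-150, 13.7), (-140, 13.7), (-130, 13.9), (-120, 14.1), (-110, 14.4), (-100, 14.1), (-90, 14.1), (-80, 13.7), (-70, 13.7), (-60, 14.0), (-50, 14.3), (-40, 14.3), (-30, 13.6), (-20, 14.1)]
flat [(-120, 10.6), (-110, 11.8), (-100, 14.3), (-90, 14.8), (-80, 14.7), (-70, 15.0), (-60, 14.3), (-50, 14.3), (-40, 13.9), (-30, 14.0), (-20, 13.6), (-10, 13.1), (150, 13.0), (160, 10.5)]
n 61 mean ang -136.48934954671984 line tilt deg None
242.6735632941855 103.73295722640847
```

View pics/s1c.png

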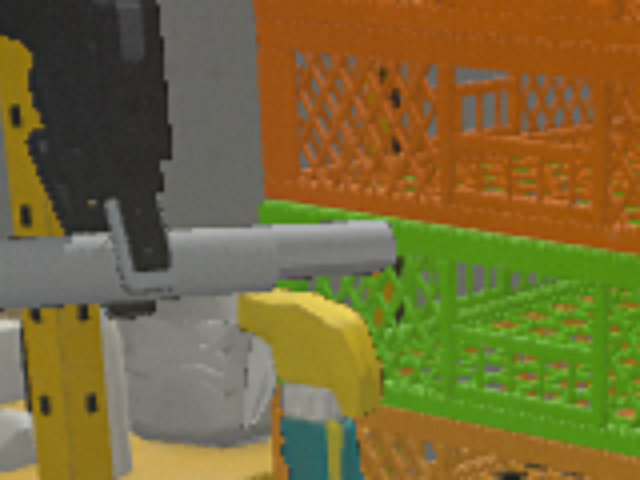

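The crop shows the milled flat at the far end (cols 278–395 of the crop), with the underside cut away. It is about 164° from up at the hand's vertical pose. I'll carry the spindle to above the stand with −40° tilt, which takes part of the roll.

```bash
cat >> h.py <<'E'
def goax(x,y,z,psi,phi=0,d=5.7):
    "as go, for the point on the bar axis d ahead of TCP"
    zt=(R.from_euler("z",psi,degrees=True)*R.from_euler("x",180+phi,degrees=True)).as_matrix()[:,2]
    go(*(np.array([x,y,z])-d*zt),psi,phi)
E
python3 - <<'E'
from h import *
goax(510.2,-409.6,250,277.4,-40)
E
```

```text
row [-184.6 -234.9  205.5] [ -40.35   10.79 -126.  ] q [ 0.16  0.28 -0.06  1.54 -0.43  0.65]
```

>>> play_rows:
  rows: [-92,-117,103,-20.2,5.4,-63,0,-92,-117,103,-20.2,5.4,-63,0,-92,-117,103,-20.2,5.4,-63,0,-92,-117,103,-20.2,5.4,-63,0,-92,-117,103,-20.2,5.4,-63,0,-92,-117,103,-20.2,5.4,-63,0,-92,-117,103,-20.2,5.4,-63,0,-92,-117,103,-20.2,5.4,-63,0]

```text
time: 11.8
eef_pos: [491.4, -234.2, 288.2]
ee_rot: [-0.18, -0.281, 0.942, -0.026]
ft_force: [0.3, 0.6, -4.3]
width: 25.2
gripper_force: 100.1
```

```bash
python3 - <<'E'
from h import *
goax(510.2,-409.6,250,277.4,-40)
E
```

```text
row [  61.6 -160.9   50.7] [-21.25   5.93 -65.61] q [-0.31  0.42  0.13  1.55 -0.24 -0.85]
```

>>> play_rows:
  rows: [61.6,-160.9,50.7,-21.2,5.9,-65.6,0,61.6,-160.9,50.7,-21.2,5.9,-65.6,0,61.6,-160.9,50.7,-21.2,5.9,-65.6,0,61.6,-160.9,50.7,-21.2,5.9,-65.6,0,61.6,-160.9,50.7,-21.2,5.9,-65.6,0,61.6,-160.9,50.7,-21.2,5.9,-65.6,0,61.6,-160.9,50.7,-21.2,5.9,-65.6,0,61.6,-160.9,50.7,-21.2,5.9,-65.6,0]

```text
time: 12.6
eef_pos: [513.6, -409.5, 254.2]
ee_rot: [0.257, 0.704, -0.623, -0.224]
ft_force: [-0.6, -0.3, -3.4]
width: 24.6
gripper_force: 100.6
```

```bash
python3 - <<'E'
from h import *
goax(510.2,-409.6,130,277.4,-40)
E
```

```text
row [ -0.9 -77.   91.8] [-0.16  0.05 -0.45] q [-0.5   0.99  0.89  2.07 -0.38 -2.07]
```

>>> play_rows:
  rows: [-0.9,-30,36,0,0,-0.4,0,-0.9,-60,72,0,0,-0.4,0,-0.9,-77,91.8,0,0,-0.4,0,-0.9,-77,91.8,0,0,-0.4,0,-0.9,-77,91.8,0,0,-0.4,0]

```text
time: 13.1
eef_pos: [513.8, -408.6, 135.6]
ee_rot: [0.257, 0.705, -0.622, -0.224]
ft_force: [-0.1, -1.1, -3.6]
width: 25.3
gripper_force: 100.5
```

```bash
python3 - <<'E'
from h import *
goax(510.2,-409.6,93.5,277.4,-40)
T=tool();a=-T[:3,0]
for c in("scene","top"):
    im,P,E,m=cam(c,c+"2");x=P.reshape(-1,3)
    q=T[:3,3]+5.7*T[:3,2];y=x-q;t=y@a;lat=y-np.outer(t,a);k=(np.hypot(*lat[:,:2].T)<18)&(abs(lat[:,2])<17)&(t>-110)&(t<160)&(x[:,2]>118)
    s=x[k&((t>20)|(t<-30))];print(c,len(s),*cyl(s,130), "a",a, "t ends",np.percentile(t[k],[.5,99.5]))
E
```

```text
row [  0.4 -24.2  29. ] [-0.14  0.01 -0.3 ] q [-0.49  1.01  0.66  1.82 -0.38 -2.07]
scene 1556 [ 508.81 -391.79  129.89] -82.8041906721664 188.52726746590275 1.8374472509669384 a [-0.12  0.99 -0.  ] t ends [-77.03 112.16]
top 288 [ 518.19 -462.8   133.56] 97.86621622425406 45.0400617692227 0.8861417156381524 a [-0.12  0.99 -0.  ] t ends [-77.18 -30.74]
```

>>> play_rows:
  rows: [0.4,-14,17,0,0,0,0,0.4,-21,25,0,0,0,0,0.4,-24.2,29,0,0,0,0,0.4,-24.8,29.8,0,0,0,0,0.4,-24.8,29.8,0,0,0,0]

```text
time: 13.7
eef_pos: [514.7, -408.4, 97.3]
ee_rot: [0.257, 0.705, -0.622, -0.224]
ft_force: [0.2, 0.6, -0.0]
width: 25.3
gripper_force: 101.2
```

```bash
python3 - <<'E'
from h import *
goax(510.2,-409.6,92,277.4,-40)
E
```

```text
row [0.6 0.2 1.4] [-0.15 -0.07 -0.26] q [-0.49  1.03  0.62  1.75 -0.38 -2.07]
```

>>> play_rows:
  rows: [0,-0.5,0.6,0,0,0,0,0,-0.5,0.6,0,0,0,27,0,-0.5,0.6,0,0,0,32,0,-0.5,0.6,0,0,0,56,0,-0.5,0.6,0,0,0,56,0,-0.5,0.6,0,0,0,56,0,-0.5,0.6,0,0,0,56]

```text
time: 14.4
eef_pos: [514.4, -408.3, 95.1]
ee_rot: [0.257, 0.705, -0.622, -0.224]
ft_force: [0.2, 0.0, 0.1]
width: 56.1
gripper_force: 0.0
```

>>> play_rows:
  rows: [0,0.8,0.1,8,0,0,56,0,1.6,0.2,16,0,0,56,0,2.3,0.5,24,0,0,56,0,3.0,0.9,32,0,0,56,0,3.7,1.3,40,0,0,56,0,3.9,1.5,43,0,0,56,0,3.9,1.5,43,0,0,56]

```text
time: 15.1
eef_pos: [508.3, -409.1, 97.5]
ee_rot: [-0.019, 0.749, -0.662, 0.019]
ft_force: [-0.1, -0.1, -0.4]
width: 56.1
gripper_force: 0.0
```

```bash
python3 - <<'E'
from h import *
T=tool();print(T[:3,3]+5.7*T[:3,2],np.degrees(np.arctan2(T[0,2],-T[2,2])),env.state()["ft_force"],env.state()["qpos"])
im,P,E,m=cam("wrist","w6");x=P.reshape(-1,3)
k=(x[:,2]>93)&(x[:,2]<112)&(abs(x[:,1]+410)<90)&(abs(x[:,0]-(510.2-.128*(x[:,1]+409)))<16)
s=x[k];print(len(s),*cyl(s,91.8),np.percentile(s[:,1],[1,99]))
goax(510,-409.6,91.8,277.4,55)
E
```

```text
[ 508.58 -409.06   91.81] 3.1262961440005745 [-0.11 -0.07 -0.41] [-0.7   0.48 -0.18  0.88  0.04 -2.39]
29168 [ 513.66 -438.83   90.16] 97.4780173311414 115.52986548904542 1.1596702850389577 [-496.48 -381.63]
row [0.7 4.3 2. ] [51.94 -0.31 -0.12] q [-0.69  0.48 -0.18  0.88  0.04 -2.39]
```

View pics/w6.png

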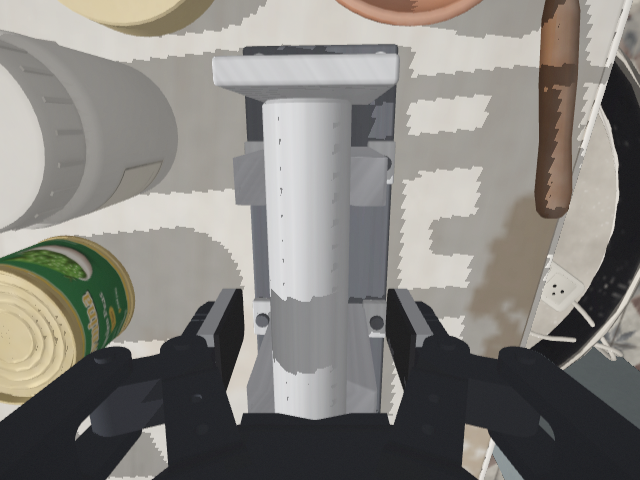

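Wrist view: the spindle lies in both Vs, with its plain end (row 98) a few mm short of the end plate. Now I'll orbit the open hand to +58°.

>>> play_rows:
  rows: [0.7,0.6,0.1,8,0,0,56,0.7,1.2,0.3,16,0,0,56,0.7,1.8,0.5,24,0,0,56,0.7,2.5,0.9,32,0,0,56,0.7,3.2,1.2,40,0,0,56,0.7,3.8,1.6,47,0,0,56,0.7,4.3,2,52,-0.3,0,56,0.7,4.3,2,52,-0.3,0,56]

```text
time: 15.95
eef_pos: [505.1, -409.2, 90.7]
ee_rot: [-0.348, 0.665, -0.587, 0.302]
ft_force: [-0.3, 0.7, -0.2]
width: 56.1
gripper_force: 0.0
```

```bash
python3 - <<'E'
from h import *
goax(510,-409.6,91.8,277.4,55);goax(510,-409.6,91.8,277.4,62);print(env.state()["ft_force"])
E
```

```text
row [ 1.  -3.7 -2.4] [ 0.07  0.13 -0.39] q [-1.05  0.41 -0.77 -0.1   0.86 -2.51]
row [ 1.  -3.  -2.4] [ 7.07  0.11 -0.4 ] q [-1.05  0.41 -0.77 -0.1   0.86 -2.51]
[-0.34  0.69 -0.25]
```

>>> play_rows:
  rows: [1,-3.2,-2.4,5,0,-0.4,56,1,-3.2,-2.4,5,0,-0.4,56,1,-3.2,-2.4,5,0,-0.4,0,1,-3.2,-2.4,5,0,-0.4,0,1,-3.2,-2.4,5,0,-0.4,0,1,-3.2,-2.4,5,0,-0.4,0,1,-3.2,-2.4,5,0,-0.4,0]
  newtons: 100

```text
time: 16.65
eef_pos: [506.7, -411.3, 98.6]
ee_rot: [-0.375, 0.652, -0.569, 0.331]
ft_force: [-1.9, -1.1, -1.5]
width: 25.1
gripper_force: 97.6
```

```bash
python3 - <<'E'
from h import *
print(env.state()["qpos"],env.state()["ft_force"])
T=tool();print(T[:3,3]+5.7*T[:3,2])
goax(510,-409.6,91.8,277.4,60);goax(510,-409.6,99,277.4,60);goax(510,-409.6,99,277.4,0);
E
```

```text
[-1.07  0.43 -0.8  -0.22  0.94 -2.49] [-1.88 -1.1  -1.46]
[ 511.59 -410.65   95.77]
row [-1.3  4.1  0.7] [-0.05  0.    0.37] q [-1.07  0.43 -0.8  -0.22  0.94 -2.49]
row [-1.2 -2.1 -2.9] [-0.05  0.    0.37] q [-1.07  0.43 -0.8  -0.22  0.94 -2.49]
row [-1.2 -7.  -0. ] [-60.05  -0.19   0.34] q [-1.07  0.43 -0.8  -0.22  0.94 -2.49]
```

>>> play_rows:
  rows: [-0.6,-3.5,-3,0,0,0.3,0,-1.2,-4.5,-4,-6,0,0.3,0,-1.2,-5.5,-4,-14,0,0.3,0,-1.2,-6.5,-3.8,-22,0,0.3,0,-1.2,-7.2,-3.2,-30,0,0.3,0,-1.2,-7.8,-2.6,-38,0,0.3,0,-1.2,-8.3,-1.8,-46,0,0.3,0,-1.2,-8.7,-1,-54,0,0.3,0]

```text
time: 17.45
eef_pos: [509.8, -408.9, 108.1]
ee_rot: [-0.038, 0.75, -0.659, 0.035]
ft_force: [1.3, -0.1, -5.3]
width: 25.5
gripper_force: 97.9
```

```bash
python3 - <<'E'
from h import *
print(env.state()["ft_force"],env.state()["width"])
goax(510.3,-409.6,100,277.4,-40);
E
```

```text
[ 1.32 -0.05 -5.35] 25.470282446722823
row [ 0.7 -3.7  4.1] [-45.88  -0.16  -0.08] q [-0.71  0.45 -0.2   0.85  0.07 -2.41]
```

Next, roll on to −40°, then set it down.

>>> play_rows:
  rows: [0.2,-0.6,0.6,-8,0,0,0,0.4,-1.3,1.2,-16,0,0,0,0.6,-2,1.9,-24,0,0,0,0.7,-2.7,2.8,-32,0,0,0,0.7,-3.2,3.5,-40,0,0,0,0.7,-3.7,4.1,-46,0,0,0,0.7,-3.7,4.1,-46,0,0,0]

```text
time: 18.15
eef_pos: [514.6, -406.5, 98.1]
ee_rot: [0.258, 0.706, -0.618, -0.229]
ft_force: [-4.8, 3.0, -0.7]
width: 25.3
gripper_force: 103.9
```

```bash
python3 - <<'E'
from h import *
print(env.state()["ft_force"])
goax(510.3,-409.6,93,277.4,-40);
E
```

```text
[-4.8   3.01 -0.68]
row [2.5 0.2 1.2] [0.42 0.12 0.29] q [-0.49  1.04  0.63  1.77 -0.38 -2.07]
```

>>> play_rows:
  rows: [1,-1,1.3,0,0,0,0,1,-1,1.3,0,0,0,27,1,-1,1.3,0,0,0,34,1,-1,1.3,0,0,0,56,1,-1,1.3,0,0,0,56,1,-1,1.3,0,0,0,56]

```text
time: 18.75
eef_pos: [513.9, -410.9, 102.2]
ee_rot: [0.257, 0.706, -0.621, -0.224]
ft_force: [-0.1, 0.1, 0.1]
width: 55.7
gripper_force: 0.0
```

```bash
python3 - <<'E'
from h import *
im,P,E,m=cam("scene","s3");
a=np.array([-.129,.992,0]);c=np.array([508.2,-392,91.8])
flatfit(P,c,a)
t,h,w,rr,an=prof(P,c,a);k=(t<-40)&(rr<17);print("plain end",np.percentile(t[k],.5));k=(t>40)&(rr<17);print(np.percentile(t[k],99.5))
p=(c+40*a-E[:3,3])@E[:3,:3];u,v=m["fx"]*p[0]/p[2]+m["cx"],m["fy"]*p[1]/p[2]+m["cy"];u,v=int(u),int(v);cv2.imwrite("pics/s3c.png",cv2.resize(im[max(0,v-60):v+60,u-80:u+80,::-1],None,fx=4,fy=4))
goax(510,-409.6,91.8,277.4,0);print(env.state()["time"])
E
```

```text
recentre h,w [-1.32 -0.75] 224
round [(-10, 14.0), (0, 13.6), (10, 14.1), (20, 14.7), (30, 13.9), (40, 13.9), (50, 14.2), (60, 13.7), (70, 13.0), (80, 14.4), (90, 13.7), (100, 17.3), (110, 13.4)]
flat [(-30, 12.6), (-20, 12.3), (-10, 11.0), (0, 9.4), (10, 8.6), (20, 7.3), (30, 7.3), (40, 7.4), (50, 8.2), (60, 8.3), (70, 9.1), (80, 10.9), (90, 13.0), (100, 13.7), (110, 13.7), (120, 13.6), (130, 13.7), (140, 13.6)]
n 291 mean ang 33.9287752481483 line tilt deg -33.41248477816569
plain end -105.70546112605592
180.1886584895679
row [-1.7 -0.   5.8] [39.84 -0.13 -0.13] q [-0.5   1.03  0.63  1.76 -0.39 -2.07]
18.8
```

View pics/s3c.png

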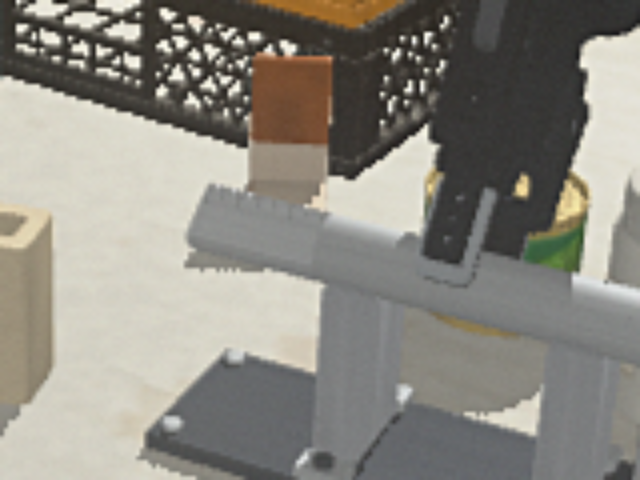

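Scene crop: the spindle rests in both Vs, and the flat (cols 190–325) is visible, tilted toward the robot by about 34°. One more regrip, from +17° to −17°.

```bash
python3 - <<'E'
from h import *
goax(510,-409.6,91.8,277.4,17)
E
```

```text
row [-1.7  1.1  7.1] [56.84 -0.15 -0.11] q [-0.5   1.03  0.63  1.76 -0.39 -2.07]
```

>>> play_rows:
  rows: [-0.8,-1,4,8,0,0,56,-1.7,-0.8,5,16,0,0,56,-1.7,-0.4,5.4,24,0,0,56,-1.7,0,5.8,32,0,0,56,-1.7,0,6.0,40,0,0,56,-1.7,0.6,6.6,48,0,0,56,-1.7,1.1,7.1,57,0,0,56,-1.7,1.1,7.1,57,0,0,56]

```text
time: 19.6
eef_pos: [502.9, -407.9, 94.7]
ee_rot: [-0.111, 0.741, -0.655, 0.097]
ft_force: [-0.5, 0.2, -0.2]
width: 56.0
gripper_force: 0.0
```

```bash
python3 - <<'E'
from h import *
goax(510,-409.6,91.8,277.4,17);print(env.state()["ft_force"])
E
```

```text
row [ 2.6 -5.7 -0.9] [-0.01 -0.02 -0.29] q [-0.79  0.38 -0.38  0.63  0.24 -2.47]
[-0.47  0.24 -0.16]
```

>>> play_rows:
  rows: [2,-5.7,-0.9,0,0,-0.3,56,2,-5.7,-0.9,0,0,-0.3,56,2,-5.7,-0.9,0,0,-0.3,56]

```text
time: 19.9
eef_pos: [516.2, -411.6, 99.9]
ee_rot: [-0.11, 0.745, -0.65, 0.1]
ft_force: [-0.0, -0.2, -0.1]
width: 56.2
gripper_force: 0.0
```

```bash
python3 - <<'E'
from h import *
goax(510,-409.6,91.8,277.4,17);print(env.state()["ft_force"])
E
```

```text
row [-2.8  8.   0.3] [-0.12 -0.19  0.41] q [-0.78  0.39 -0.35  0.64  0.23 -2.47]
[-0.02 -0.16 -0.13]
```

>>> play_rows:
  rows: [0,0,0,0,0,0,56,0,0,0,0,0,0,56,0,0,0,0,0,0,56,0,0,0,0,0,0,56]

```text
time: 20.3
eef_pos: [513.9, -410.7, 98.7]
ee_rot: [-0.111, 0.745, -0.651, 0.099]
ft_force: [-0.2, -0.6, -0.7]
width: 56.2
gripper_force: 0.0
```

```bash
python3 - <<'E'
from h import *
goax(510,-409.6,91.8,277.4,17);print(env.state()["ft_force"])
E
```

```text
row [-1.6  5.5 -0.2] [-0.08 -0.11  0.3 ] q [-0.78  0.39 -0.35  0.64  0.23 -2.47]
[-0.2  -0.64 -0.71]
```

>>> play_rows:
  rows: [-1.2,5.5,-0.2,0,0,0.3,56,-1.2,5.5,-0.2,0,0,0.3,56,-1.2,5.5,-0.2,0,0,0.3,56,-1.2,5.5,-0.2,0,0,0.3,0,-1.2,5.5,-0.2,0,0,0.3,0,-1.2,5.5,-0.2,0,0,0.3,0,-1.2,5.5,-0.2,0,0,0.3,0,-1.2,5.5,-0.2,0,0,0.3,0]

```text
time: 21.1
eef_pos: [508.7, -410.4, 98.1]
ee_rot: [-0.111, 0.743, -0.653, 0.099]
ft_force: [-1.1, 1.6, 5.5]
width: 25.0
gripper_force: 98.0
```

```bash
python3 - <<'E'
from h import *
goax(510,-409.6,91.8,277.4,17);print(env.state()["ft_force"],env.state()["width"])
E
```

```text
row [-0.7  0.5  0.7] [-0.16 -0.14 -0.01] q [-0.79  0.38 -0.37  0.64  0.24 -2.47]
[-1.14  1.61  5.5 ] 24.99756973476722
```

>>> play_rows:
  rows: [0,-1,-3,0,0,0,0,0,-1.8,-5.7,0,0,0,0,0,-2.5,-5.7,-7,0,0,0,0,-3.2,-5.6,-14,0,0,0,0,-3.9,-5.4,-21,0,0,0,0,-4.5,-5.1,-28,0,0,0,0,-5,-4.7,-34,0,0,0,0,-5,-4.7,-34,0,0,0]

```text
time: 21.9
eef_pos: [513.4, -408.1, 99.9]
ee_rot: [0.111, 0.744, -0.652, -0.099]
ft_force: [0.8, -0.3, -5.0]
width: 25.1
gripper_force: 100.0
```

>>> play_rows:
  rows: [0,0,0,0,0,0,0,0,0,0,0,0,0,0,0,0,0,0,0,0,0,0,0,0,0,0,0,0]

```text
time: 22.3
eef_pos: [511.0, -410.5, 104.6]
ee_rot: [0.111, 0.742, -0.654, -0.095]
ft_force: [0.8, -0.4, -5.0]
width: 24.7
gripper_force: 100.0
```

```bash
python3 - <<'E'
from h import *
T=tool();goax(510,-409.6,92,277.4,-17);print(env.state()["ft_force"],env.state()["width"],T[:3,3]+5.7*T[:3,2])
im,P,E,m=cam("scene","s4");a=np.array([-.129,.992,0])
flatfit(P,np.array([508.2,-392,97]),a)
E
```

```text
row [-1.  -2.8  6.6] [-0.19 -0.13 -0.17] q [-0.59  0.69  0.16  1.26 -0.19 -2.26]
[ 0.79 -0.42 -5.03] 24.66773063358878 [ 509.41 -410.71   99.1 ]
recentre h,w [-0.37  0.78] 249
round [(-10, 14.0), (0, 14.1), (10, 14.2), (20, 14.6), (30, 14.2), (40, 14.0), (50, 13.9), (60, 14.1), (70, 13.8), (80, 13.8), (90, 14.2), (100, 13.7), (110, 13.6), (120, 18.2), (130, 13.9)]
flat [(-60, 13.5), (-50, 11.4), (-40, 10.0), (-30, 8.6), (-20, 7.6), (-10, 7.6), (0, 7.3), (10, 7.3), (20, 7.9), (30, 8.3), (40, 9.2), (50, 11.4), (60, 13.9), (70, 14.0), (80, 13.7), (90, 13.8), (100, 13.7), (110, 14.1), (120, 13.6), (130, 13.8)]
n 173 mean ang 6.231628275565107 line tilt deg -7.72986556827668
```

>>> play_rows:
  rows: [-0.5,-1.4,3.3,-3,0,0,0,-0.5,-2.6,5.5,-3,0,0,0,-0.5,-2.8,6.6,-3,0,0,0,-0.5,-2.8,6.6,-3,0,0,0,-0.5,-2.8,6.6,-3,0,0,0,-0.5,-2.8,6.6,-3,0,0,0]

```text
time: 22.95
eef_pos: [512.8, -409.2, 98.0]
ee_rot: [0.13, 0.74, -0.651, -0.112]
ft_force: [-0.0, 3.5, 5.2]
width: 25.1
gripper_force: 101.6
```

```bash
python3 - <<'E'
from h import *
T=tool();goax(510,-409.6,91.8,277.4,-20);print(env.state()["ft_force"],env.state()["width"],T[:3,3]+5.7*T[:3,2])
E
```

```text
row [0.1 0.5 1.1] [-0.25 -0.11 -0.08] q [-0.57  0.73  0.2   1.31 -0.22 -2.24]
[-0.02  3.47  5.23] 25.134887654070468 [ 510.85 -409.43   92.63]
```

>>> play_rows:
  rows: [0,0,0.3,0,0,0,26,0,0,0.3,0,0,0,29,0,0,0.3,0,0,0,40,0,0,0.3,0,0,0,56,0,0,0.3,0,0,0,56,0,0,-30,0,0,0,56,0,0,-70,0,0,0,56,0,0,-110,0,0,0,56]

```text
time: 23.75
eef_pos: [549.3, -404.2, 200.4]
ee_rot: [0.131, 0.739, -0.651, -0.114]
ft_force: [1.3, -0.3, -0.1]
width: 55.9
gripper_force: 0.0
```

```bash
python3 - <<'E'
from h import *
go(497,-290,230,277.4,0);print(env.state()["qpos"])
E
```

```text
row [-119.9   45.2  -15.2] [19.96 -0.06 -0.08] q [-0.54  0.74  0.47  1.57 -0.21 -2.21]
[-0.54  0.74  0.47  1.57 -0.21 -2.21]
```

>>> play_rows:
  rows: [-120,45,-15,20,0,0,56,-120,45,-15,20,0,0,56,-120,45,-15,20,0,0,56,-120,45,-15,20,0,0,56,-120,45,-15,20,0,0,56,-120,45,-15,20,0,0,56,-120,45,-15,20,0,0,56,-120,45,-15,20,0,0,56]

```text
time: 24.55
eef_pos: [498.8, -291.2, 228.4]
ee_rot: [0.0, 0.751, -0.66, 0.001]
ft_force: [0.7, -0.1, 0.7]
width: 55.8
gripper_force: 0.0
```

```bash
python3 - <<'E'
from h import *
im,P,E,m=cam("wrist","w7");a=np.array([-.129,.992,0]);c=np.array([508.2,-392,91.8])
flatfit(P,c,a)
t,h,w,rr,an=prof(P,c,a);k=(abs(w)<12)&(h>-5)&(h<20)&(t>35)&(t<100);print("flat rel t",np.percentile(t[k],[1,99]),h[k].mean())
k=(t>50)&(t<88)&(abs(w)<9)&(h>0)&(h<14);A=np.c_[w[k],t[k],np.ones(k.sum())];s=np.linalg.lstsq(A,h[k],rcond=None)[0];print("slope w,t deg",np.degrees(np.arctan(s[:2])),k.sum())
k=(t>-70)&(t<30)&(rr<17)&(h>0);y=P.reshape(-1,3);y=y[~np.isnan(y[:,0])][k]
print(*cyl(y,91.8)) ; k=(t<-60)&(abs(w)<8)&(h>8)&(h<16);print("plain end t",np.percentile(t[k],1) if k.sum() else None)
k=(t<-85)&(abs(w)<20)&(h>8);print("plate t",t[k].max() if k.sum() else None)
E
```

```text
recentre h,w [-1.93  0.68] 2141
round [(-110, 15.4), (-100, 18.6), (-80, 13.7), (-70, 13.7), (-60, 13.9), (-50, 13.9), (-40, 13.9), (-30, 14.2), (-20, 14.1), (-10, 14.1), (0, 14.3), (10, 14.1), (20, 14.3), (30, 14.0), (40, 14.1), (50, 14.1), (60, 13.9), (70, 13.8), (80, 14.0), (100, 18.8), (110, 15.9)]
flat [(-80, 14.0), (-70, 14.0), (-60, 13.3), (-50, 11.2), (-40, 9.6), (-30, 8.5), (-20, 7.8), (-10, 7.5), (0, 7.6), (10, 7.7), (20, 8.2), (30, 8.9), (40, 10.2), (50, 12.4), (60, 14.0), (70, 14.2), (80, 14.0)]
n 2087 mean ang -2.2415450232138765 line tilt deg 2.3773865491164847
flat rel t [35.36 94.16] 5.910870309943523
slope w,t deg [ 2.23 -0.08] 1622
[ 507.93 -396.06   89.96] 97.39200836985698 65.73032358757551 0.5949789143679056
plain end t None
plate t None
```

View pics/w7.png

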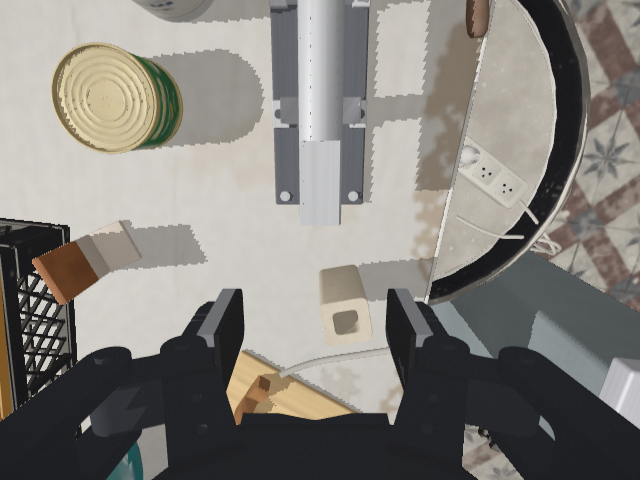

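Wrist view: the flat (cols 300–340, rows 140–225) faces up to within about 2.3°. The spindle is seated and overhangs the open end, and its origin is at about y = +16 mm in the stand's frame. Handing in.

```bash
python3 -c "
from bench import env
print(env.hand_in())"
```

```text
the job is handed in; nothing more can be done
None
```

The job is handed in, but the simulator gave no verdict: the plain bar is in the tray's empty lane, and the spindle lies in both Vs with its flat up to within about 2.3° (limit 8°) and its plain end about 5 mm from the end plate.

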